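# Unclamp a sealed brake cartridge and sort it by weight

## Task

Flip the red-handled toggle clamp up and over past upright so that it stays open, then lift the blue sealed cartridge just clear of its inclined nest, no more than a few centimetres above it, and hold it still there for about a second to feel its weight. If it weighs more than 500 g (well packed) stand it upright in the green tray, if less (short of discs) in the red tray; set it down gently, let go, leave the clamp open, and do not disturb the flange, pinion or wrench lying about.

Things in the scene. Friction and masses are not known exactly. Their poses are not given: they have to be found in the camera images.
- fixture: Fixed blue and aluminium inclined fixture on a 150 x 190 mm base plate. Origin on the bench under the nest centre; z up. The nest axis (out of the nest) is (-0.5, 0, 0.866) in this frame: 30 degrees from vertical, leaning to this body's -x, which faces about the robot's right (-y); its +y faces about the robot. The clamp tower stands at y = -57 to -83 mm and reaches 112 mm from the nest floor along the nest axis.
- nest_floor (a point): Centre of the nest floor, 75 mm above the fixture's origin; the cartridge's underside rests here. Black cheeks 25 mm high (along the nest axis) on the fixture's +y and -y sides of the cartridge; lips only 10 mm high in front and behind (-x and +x), above which its front and back are free for fingers.
- cartridge_mid (a point): Centre (half-way up) of the loose sealed cartridge: blue cylinder, 54 mm diameter, 74 mm long, flat ends, yellow band near the top, steel band at the foot. z is its axis, to the top; it starts tilted 30 degrees in the nest. Mass 180 to 810 g, evenly spread, not to be told by looks. Within about 50 g of 500 g either tray is accepted.
- clamp (a joint): Angle of the toggle clamp arm, rad: 0 shut (lying along the fixture's +y across the cartridge's top), opening upward to a stop at 2.1; perpendicular to the nest floor at 1.57. It swings freely under its own weight (about 1 N at the handle): let go before about 1.7 it falls shut, beyond that it falls to the stop and stays.
- clamp_hinge (a point): Hinge of the clamp arm on the tower: 68 mm to the fixture's -y side of the nest centre, 100 mm from the nest floor along the nest axis. The hinge axis is (0.866, 0, 0.5) in the fixture's frame. Opening carries the handle from +y up along the nest axis and over to -y.
- clamp_grip (a point): Middle of the clamp arm's red round handle, 16 mm diameter, 46 mm long, lying along the arm, 133 mm from the hinge; when shut it is 65 mm to the fixture's +y side of the nest centre. Pinched along the hinge axis, it pivots between the fingers as the arm swings. Free underneath.
- tray_green: Fixed shallow green steel tray for heavy cartridges, 160 x 160 mm outside, walls 4 mm thick and 15 mm high, floor 4 mm thick. Origin on the bench under its centre. A cartridge standing in it has its centre 41 mm above the bench.
- tray_red: Fixed shallow red steel tray for light cartridges, the same size as the green one. Green and red may stand on either side. Origin on the bench under its centre.
- flange: Bystander: loose blue motor flange, 120 mm diameter, 34 mm high. Origin at its underside.
- pinion: Bystander: loose steel pinion, 82 mm over the teeth, 36 mm high. Origin at its underside.
- wrench: Bystander: loose steel wrench lying flat on the bench between the robot and the fixture.
Things that resemble listed ones, but are neither listed nor needed, are in the scene too. Several things look just like the tray_green: the one meant starts farthest to the robot's left.

How it is judged (in metres and radians):
On the way, in this order (a step that is already met when the one before it is completed fails the run):
1. the clamp is flipped open past upright (over 1.8 rad) with the cartridge still in its nest (value of joint clamp above 1.8 rad and distance of cartridge_mid from where it was at the start of the episode below 0.015 m), for 0.2 s.
2. the cartridge is held by the fingers clear of the nest, 10 to 120 mm from where it stood, and still (under 30 mm/s), for 0.4 s (contact force between cartridge and the fingers above 0.5 N and contact force between cartridge and fixture below 0.02 N and distance of cartridge_mid from where it was at the start of the episode between 0.01 and 0.12 m and linear speed of cartridge below 0.03 m/s), for 0.4 s.
At the end, for the whole second after the job is handed in: The cartridge stands upright (within 0.1 rad) and at rest on the floor of the right tray (centre 36 to 46 mm above the bench): green if it presses with over 4.4 N (about 450 g), red if with 1.0 to 5.4 N (under about 550 g); the clamp is still open beyond 1.8 rad ((contact force between cartridge and tray_green above 4.4 N or contact force between cartridge and tray_red between 1 and 5.4 N) and angle between cartridge_mid's own z axis and vertical below 0.1 rad and height (world z) of cartridge_mid between 0.036 and 0.046 m and linear speed of cartridge below 0.02 m/s and value of joint clamp above 1.8 rad); the robot touches nothing.
It fails at once if a bystander (flange, pinion or wrench) is moved by more than 20 mm (distance of any of flange, pinion, wrench from where it was at the start of the episode above 0.02 m).
It fails at once if the cartridge is dropped (falls free faster than 0.7 m/s, a drop of about 25 mm) (contact force between cartridge and anything else below 0.01 N and linear speed of cartridge above 0.7 m/s).
It also fails if it takes over 48 s, if anything falls off the work surface, if the arm or the gripper's body presses on something with over 40 N, if the wrist force passes 120 N, or if a joint passes its speed limit or range.

## Robot

A 6-joint arm with a two-finger parallel gripper is mounted at the origin on the work surface. World frame = base frame: x ahead of the robot, y to its left, z up, the work surface at z = 0. Lengths are in m, angles in degrees, forces in N, time in s.
With the tool pointing down it reaches from about 0.4 to 0.825 m from the base axis. Payload 7 kg.
Tool frame: the origin (TCP) lies on the centre line of the jaws, within the pads' length; the fingertips stand 22 mm ahead of it and the grasp point (between the pads) lies 3 mm ahead of it; z points along the fingers, y is the line along which they close (so a half turn about z gives the same grasp; the last joint's range is limited). The gripper opens to 88 mm and grips with 3 to 60 N. Pads are 19 mm wide; open, the fingers measure 130 mm over their backs; the gripper's body (78 mm by 193 mm) begins 47 mm behind the grasp point.
Start: joints at [86.293, 20.546, 0.682, 0, -70.136, -16.507], TCP at [0.233, 0.633, 0.249] pointing down, gripper open.
Joint ranges: [-176.03, 176.03], [-82.01, 121.73], [-58.28, 71.71], [-173.87, 95.51], [-174.79, -0.11], [-173.66, 173.66]. Speed limits (degrees/s): [136.94, 136.94, 172.46, 180, 180, 180].

## Interface

Orientations are given as [roll, pitch, yaw] about the fixed x, y, z axes, in that order (R = Rz(yaw) Ry(pitch) Rx(roll)).
In Python, from plant import get_state, cams, r gives the robot as it stands.
- The arm moves only by the tool apply_moves, never from a script. Its argument "targets" is a list of rows, each an object with "dp": the shift along the world's x, y, z in m, a list of three; "yaw": the turn about the world's z in degrees. In form: [{"dp": [x, y, z], "yaw": yaw}, ...]. A call has 1 to 20 rows; each row is the pose to reach, as a shift and turn from the pose commanded when the call began; what a row does not reach only later rows make up. A row lasts 1/12 s, in which the tool goes at most 41.7 mm and 7.16 degrees, less where a joint would pass 70% of its speed; a pose out of reach is approached as far as the arm can. A call with a gripper value outside its range is refused whole. "grip" is the gripper command: -1 is fully open, 1 is shut, values between are in proportion, set as the call begins (left out, the last holds). The fingers move at their own pace and stop on an object; "squeeze" is the grip in N (left out, the last holds). Time passes only in rows, so rows that repeat a pose let the fingers close. It gives the time, the measured TCP pose, the force, the opening and the grip force at its end, in the units of the state.
- get_state(): the state, without advancing time (a new reading comes with each control period).
- cams.capture(name): name is "side" or "top" or "wrist"; returns a dict with "image" (420x560x3 uint8, red, green, blue), "range_z" (420x560 float32, m along the optical axis (not along the pixel's ray), 0 where there is no reading), "fx", "fy", "cx", "cy" (pixels), "R" (3x3) and "t" (3): a world point X has camera coordinates R X + t; the wrist camera has in their place "T_tool_cam" (4x4, takes a point from camera to tool coordinates, whose origin is the TCP and whose axes are the flange's). Camera axes: x right, y down, z forward; pixel columns grow to the right and rows downward; lengths in m; the calibration is good to about 2 mm. A picture is of the moment at which its call begins: read the wrist's pose just before it.
- r.close_job(): hands the job in; it is judged then, once.
The state is a dict: "time_s": time; "joints": joint angles; "qd": joint speeds; "joint_torque": joint torques, N m; "tcp_pos": TCP position; "eef_rot": TCP orientation; "contact_force": force on the tool from outside, world axes, zero at the start; "moment": the same for the moment, N m; "gripper_width": finger opening in m; "gripper_force": force on a finger pad.
Only numpy, scipy, OpenCV 4.12 (cv2) and the standard library are available. Lean on these libraries where they do the work, as an engineer would, in place of code of your own. Each camera call takes 0.05 s, during which the arm holds its last target. There are 200 camera calls.

## Working session

There is one attempt and no reset: what is moved stays moved. The work goes in short steps, Python scripts to look and compute and a tool call to move; the robot and the scene stay as the last step left them, time stands still between calls to the robot, and variables do not carry over. Pictures are saved under pics/ and viewed, at most 10 in all, crops included, and the job is handed in when it is done.

Besides the shell and the picture viewer there is one more tool, called as name(argument=value, ...) on one line, values as JSON. apply_moves: Moves the arm, as the interface text tells. Its arguments: {"type":"object","properties":{"targets":{"type":"array","items":{"type":"object","properties":{"dp":{"type":"array","items":{"type":"number"}},"yaw":{"type":"number"}}}},"grip":{"type":"number"},"squeeze":{"type":"number"}},"required":["targets"]}

```bash
mkdir -p pics; python3 - <<'E'
from plant import get_state,cams,r
import cv2,numpy as np
s=get_state();print({k:np.round(v,3) for k,v in s.items()})
for n in("top","side"):
    c=cams.capture(n);cv2.imwrite(f"pics/{n}0.png",c["image"][:,:,::-1]);np.savez(f"pics/{n}0.npz",**c)
    print(n,c["fx"],c["R"],c["t"])
print(cams.capture("wrist")["T_tool_cam"])
E
```

```text
{'time_s': np.float64(0.0), 'joints': array([ 8.6292e+01,  2.0593e+01,  6.3400e-01, -2.2000e-02, -7.0136e+01,
       -1.6508e+01]), 'qd': array([-0.041, -0.001, -0.005,  0.003,  0.136,  0.015]), 'joint_torque': array([ 0.0000e+00, -5.8272e+01,  2.9305e+01,  6.9970e+00,  7.0000e-03,
       -0.0000e+00]), 'tcp_pos': array([0.233, 0.633, 0.248]), 'eef_rot': array([ 1.79902e+02, -8.00000e-03, -2.02230e+01]), 'contact_force': array([-0.794,  0.247, -0.804]), 'moment': array([-0.075, -0.008,  0.016]), 'gripper_force': np.float64(0.0), 'gripper_width': np.float64(0.088)}
top 461.4212240891952 [[ 0.01102738 -0.99992382  0.00554584]
 [-0.99550997 -0.0114998  -0.09395564]
 [ 0.09401226 -0.00448486 -0.99556094]] [-0.09148517  0.49148712  1.3823925 ]
side 428.2433296854485 [[-0.94218301 -0.33444662  0.02089596]
 [-0.26119062  0.69388408 -0.6710472 ]
 [ 0.20993009 -0.6377071  -0.74112011]] [0.43240295 0.26469917 0.96093309]
[[-1.02601435e-03 -9.57712973e-01 -2.87723493e-01  7.85963220e-02]
 [ 9.99999409e-01 -8.79043079e-04 -6.39999112e-04 -1.01743340e-04]
 [ 3.60014108e-04 -2.87723979e-01  9.57713309e-01 -1.33838862e-01]
 [ 0.00000000e+00  0.00000000e+00  0.00000000e+00  1.00000000e+00]]
```

View pics/top0.png

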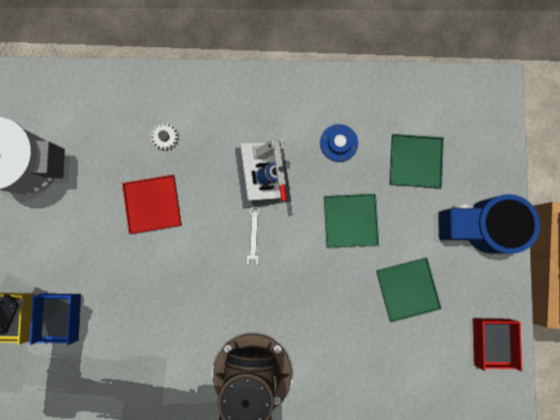

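View pics/side0.png

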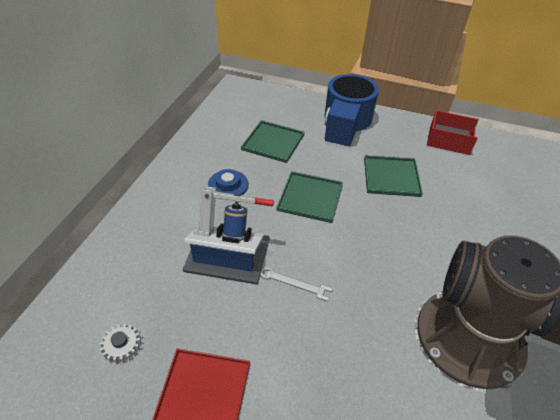

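The top view shows the fixture at about (265,172) with the red handle at (284,192). The trays are red at (152,205) and green at (351,220), (416,161) and (408,290). The top view's left is +y, so the leftmost green at (351,220) is the one meant. The flange is at (340,142), the pinion at (164,137) and the wrench at (253,235).

```bash
cat > h.py <<'E'
import numpy as np,cv2
def pts(c,mask):
    v,u=np.nonzero(mask&(c["range_z"]>0)); z=c["range_z"][v,u]
    P=np.stack([(u-c["cx"])/c["fx"]*z,(v-c["cy"])/c["fy"]*z,z],1)
    if "T_tool_cam" in c and "Rw" in c: 
        T=c["T_tool_cam"]; return (P@T[:3,:3].T+T[:3,3])@c["Rw"].T+c["pw"],u,v
    return (P-c["t"])@c["R"],u,v
def hsv(c): return cv2.cvtColor(c["image"],cv2.COLOR_RGB2HSV).astype(int)
def box(c,u0,v0,u1,v1):
    m=np.zeros(c["image"].shape[:2],bool); m[v0:v1,u0:u1]=1; return m
def red(H): return ((H[...,0]<8)|(H[...,0]>172))&(H[...,1]>150)&(H[...,2]>70)
def green(H): return (H[...,0]>55)&(H[...,0]<95)&(H[...,1]>90)
E
python3 - <<'E'
from h import *
np.set_printoptions(precision=4,suppress=True)
T=dict(np.load("pics/top0.npz"));S=dict(np.load("pics/side0.npz"))
for n,c,b in(("top",T,(270,170,300,215)),("side",S,(245,190,280,212))):
    P,u,v=pts(c,red(hsv(c))&box(c,*b)); m=np.median(P,0);d=np.linalg.svd(P-m,full_matrices=0)[2][0]
    print(n,"handle",len(P),m,P.min(0),P.max(0),d)
def rect(c,mask,name):
    k=cv2.findContours(mask.astype(np.uint8),0,2)[0];k=max(k,key=cv2.contourArea)
    mm=np.zeros(mask.shape,np.uint8);cv2.drawContours(mm,[k],-1,1,-1)
    P,_,_=pts(c,mm>0); 
    uv=cv2.boxPoints(cv2.minAreaRect(k)); 
    zc=np.c_[(uv-[c["cx"],c["cy"]])/c["fx"],np.ones(4)]@c["R"]; o=-c["R"].T@c["t"]
    W=o+zc*((0.008-o[2])/zc[:,2])[:,None]
    r=cv2.minAreaRect(W[:,:2].astype(np.float32));print(name,r,np.median(P,0))
HT=hsv(T)
rect(T,red(HT)&box(T,110,165,195,245),"red")
rect(T,green(HT)&box(T,315,185,384,255),"green")
# fixture heights
P,u,v=pts(T,box(T,232,130,300,215))
for lo,hi in((.008,.02),(.02,.06),(.06,.1),(.1,.14),(.14,.16),(.16,.2)):
    k=(P[:,2]>lo)&(P[:,2]<hi)
    if k.sum()>5: print(lo,hi,k.sum(),P[k].min(0),P[k].max(0),cv2.minAreaRect(P[k][:,:2].astype(np.float32)))
big=cv2.resize(np.hstack([T["image"][125:215,225:305],S["image"][180:285,180:275][:90]]),None,fx=4,fy=4,interpolation=2)
cv2.imwrite("pics/z.png",big[:,:,::-1])
E
```

```text
top handle 83 [ 0.5232 -0.0857  0.1679] [ 0.5035 -0.096   0.0036] [ 0.5558 -0.0774  0.1739] [-0.1725  0.0489  0.9838]
side handle 86 [ 0.5209 -0.0798  0.1657] [ 0.5011 -0.0872  0.1589] [ 0.5417 -0.0729  0.1701] [-0.9871 -0.1601 -0.0087]
red ((0.5047333240509033, 0.3196759521961212), (0.15807411074638367, 0.16538576781749725), 10.30182933807373) [0.5051 0.3201 0.0036]
green ((0.4622654914855957, -0.29697972536087036), (0.15570040047168732, 0.1600378304719925), 3.115212917327881) [ 0.462  -0.2973  0.0036]
0.008 0.02 626 [ 0.4773 -0.1333  0.008 ] [0.7277 0.0668 0.0194] ((0.6015064716339111, -0.03484393656253815), (0.20021282136440277, 0.2497645765542984), 89.12890625)
0.02 0.06 138 [ 0.5186 -0.0951  0.0208] [0.6885 0.0431 0.0599] ((0.596583366394043, -0.04563235491514206), (0.14433783292770386, 0.11790180951356888), 48.621150970458984)
0.06 0.1 1095 [ 0.5105 -0.0627  0.06  ] [0.687  0.0416 0.1   ] ((0.599850058555603, -0.011676058173179626), (0.1718016415834427, 0.08523239940404892), 8.853004455566406)
0.1 0.14 404 [ 0.5156 -0.0687  0.1   ] [0.6735 0.0378 0.14  ] ((0.6009467840194702, -0.017078176140785217), (0.1595558077096939, 0.09024815261363983), 8.447698593139648)
0.14 0.16 218 [ 0.5021 -0.0943  0.1401] [ 0.6718 -0.0279  0.1599] ((0.5845661759376526, -0.05898168310523033), (0.17033390700817108, 0.05368141457438469), 6.365396976470947)
0.16 0.2 462 [ 0.5011 -0.0943  0.16  ] [ 0.6728 -0.0426  0.1827] ((0.5868735313415527, -0.07771331071853638), (0.17028798162937164, 0.04206980764865875), 11.68427562713623)
```

View pics/z.png

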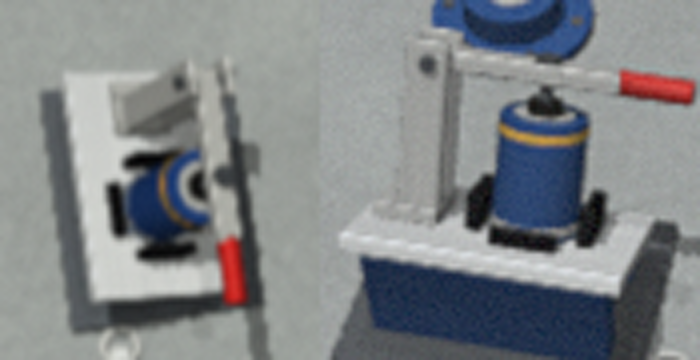

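Handle centre is about (0.522,-0.083,0.161) and fixture yaw about 9°, so the nest floor is near (0.578,-0.0235,0.075). The crop shows the clamp arm over the cartridge, the tower on the far side, and short black cheeks. I'll move above the handle, with the fingers closing across it.

apply_moves(targets=[{"dp":[0.014,-0.036,0],"yaw":-7},{"dp":[0.029,-0.072,0],"yaw":-14},{"dp":[0.043,-0.107,0],"yaw":-21},{"dp":[0.058,-0.143,0],"yaw":-28},{"dp":[0.072,-0.179,0],"yaw":-35},{"dp":[0.087,-0.215,0],"yaw":-42},{"dp":[0.101,-0.251,0],"yaw":-49},{"dp":[0.116,-0.286,0],"yaw":-56},{"dp":[0.13,-0.322,0],"yaw":-63},{"dp":[0.145,-0.358,0],"yaw":-70},{"dp":[0.159,-0.394,0],"yaw":-77},{"dp":[0.173,-0.43,0],"yaw":-84},{"dp":[0.188,-0.465,0],"yaw":-91},{"dp":[0.202,-0.501,0],"yaw":-98},{"dp":[0.217,-0.537,0],"yaw":-105},{"dp":[0.231,-0.573,0],"yaw":-112},{"dp":[0.246,-0.609,0],"yaw":-119},{"dp":[0.26,-0.644,0],"yaw":-126},{"dp":[0.275,-0.68,0],"yaw":-133},{"dp":[0.289,-0.716,0],"yaw":-140}], grip=-1)

```text
time_s: 1.82
tcp_pos: [0.5226, -0.0846, 0.2486]
eef_rot: [180.0, 0.0, -160.6]
contact_force: [1.0, 2.2, -0.5]
gripper_width: 0.0879
gripper_force: 0.0
```

apply_moves(targets=[{"dp":[0,0,0.02],"yaw":-6},{"dp":[0,0,0.04],"yaw":-11},{"dp":[0,0,0.04],"yaw":-11},{"dp":[0,0,0.04],"yaw":-11}])

```text
time_s: 2.15
tcp_pos: [0.5226, -0.0829, 0.2893]
eef_rot: [180.0, 0.1, -171.2]
contact_force: [-1.5, 0.6, -1.2]
gripper_width: 0.0877
gripper_force: 0.0
```

```bash
cat >> h.py <<'E'
def wrist(name):
    from plant import get_state,cams
    from scipy.spatial.transform import Rotation as Ro
    s=get_state();c=cams.capture("wrist");c["Rw"]=Ro.from_euler("xyz",s["eef_rot"],degrees=True).as_matrix();c["pw"]=np.array(s["tcp_pos"])
    cv2.imwrite(f"pics/{name}.png",c["image"][:,:,::-1]);np.savez(f"pics/{name}.npz",**c);return c,s
E
python3 - <<'E'
from h import *
np.set_printoptions(precision=4,suppress=True)
c,s=wrist("w1");print(s["tcp_pos"],s["eef_rot"],s["joints"],s["time_s"])
P,u,v=pts(c,red(hsv(c)));k=(P[:,2]>.14)&(P[:,2]<.2);P=P[k]
if len(P):
    print(len(P),np.median(P,0),P.min(0),P.max(0),cv2.minAreaRect(P[:,:2].astype(np.float32)))
E
```

```text
[ 0.5226 -0.0829  0.2893] [ 179.9918    0.0988 -171.2274] [ 12.2354   5.2258 -13.9901  -0.0024 -70.685  -93.462 ] 2.15
1274 [ 0.5236 -0.0846  0.166 ] [ 0.5028 -0.0946  0.1545] [ 0.5482 -0.0741  0.1692] ((0.525597870349884, -0.08446548879146576), (0.04483210667967796, 0.014852268621325493), 8.981213569641113)
```

View pics/w1.png

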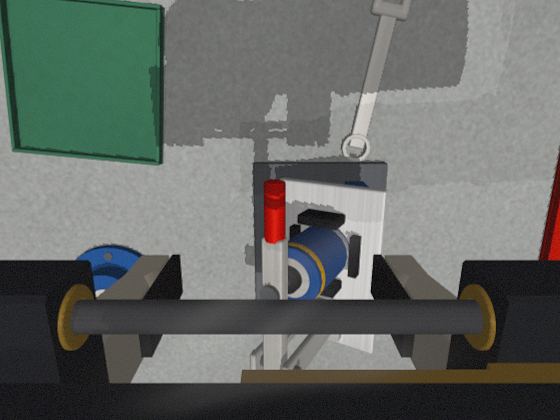

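The wrist view confirms the handle at pixel (274,210), centre (0.5256,-0.0845), yaw 9.0°. Next I'll descend and pinch it, and work out the swing.

apply_moves(targets=[{"dp":[0.003,-0.001,-0.035],"yaw":0},{"dp":[0.003,-0.001,-0.07],"yaw":0},{"dp":[0.003,-0.001,-0.105],"yaw":0},{"dp":[0.003,-0.001,-0.125],"yaw":0},{"dp":[0.003,-0.001,-0.125],"yaw":0}])

```text
time_s: 2.62
tcp_pos: [0.5215, -0.0834, 0.1582]
eef_rot: [179.9, -0.5, -171.2]
contact_force: [-1.0, -1.4, 0.6]
gripper_width: 0.0875
gripper_force: 0.0
```

apply_moves(targets=[{"dp":[0,0,0],"yaw":0},{"dp":[0,0,0],"yaw":0},{"dp":[0,0,0],"yaw":0},{"dp":[0,0,0],"yaw":0},{"dp":[0,0,0],"yaw":0},{"dp":[0,0,0],"yaw":0},{"dp":[0,0,0],"yaw":0},{"dp":[0,0,0],"yaw":0}], grip=1, squeeze=12)

```text
time_s: 3.28
tcp_pos: [0.5253, -0.0836, 0.1638]
eef_rot: [-180.0, 0.0, -171.2]
contact_force: [0.1, 0.4, 0.0]
gripper_width: 0.0395
gripper_force: 0.0
```

```bash
python3 - <<'E'
import numpy as np
d=np.radians(9);fx=np.array([-np.sin(d),np.cos(d),0]);fy=np.array([-np.cos(d),-np.sin(d),0]);n=-.5*fx+np.array([0,0,.866])
g=.133*fy
for i,a in enumerate(np.linspace(0,114,28)):
    th=np.arctan2(2*np.sin(np.radians(a)),np.cos(np.radians(a)))
    p=.133*(np.cos(th)*fy+np.sin(th)*n)-g
    print(i,np.round(p,3).tolist(),round(a,1),round(th,2))
E
```

```text
0 [0.0, 0.0, 0.0] 0.0 0.0
1 [0.003, -0.009, 0.017] 4.2 0.15
2 [0.008, -0.018, 0.033] 8.4 0.29
3 [0.016, -0.025, 0.047] 12.7 0.42
4 [0.024, -0.031, 0.06] 16.9 0.55
5 [0.034, -0.036, 0.07] 21.1 0.66
6 [0.043, -0.039, 0.079] 25.3 0.76
7 [0.052, -0.042, 0.086] 29.6 0.85
8 [0.061, -0.044, 0.092] 33.8 0.93
9 [0.069, -0.046, 0.097] 38.0 1.0
10 [0.077, -0.047, 0.101] 42.2 1.07
11 [0.084, -0.047, 0.104] 46.4 1.13
12 [0.091, -0.048, 0.107] 50.7 1.18
13 [0.098, -0.048, 0.109] 54.9 1.23
14 [0.104, -0.048, 0.11] 59.1 1.28
15 [0.109, -0.048, 0.112] 63.3 1.32
16 [0.115, -0.048, 0.113] 67.6 1.37
17 [0.12, -0.047, 0.114] 71.8 1.41
18 [0.125, -0.047, 0.114] 76.0 1.45
19 [0.13, -0.046, 0.115] 80.2 1.48
20 [0.135, -0.046, 0.115] 84.4 1.52
21 [0.14, -0.045, 0.115] 88.7 1.56
22 [0.145, -0.044, 0.115] 92.9 1.6
23 [0.15, -0.043, 0.115] 97.1 1.63
24 [0.155, -0.042, 0.115] 101.3 1.67
25 [0.16, -0.041, 0.114] 105.6 1.71
26 [0.165, -0.04, 0.113] 109.8 1.75
27 [0.17, -0.039, 0.112] 114.0 1.79
```

apply_moves(targets=[{"dp":[0,0,0],"yaw":0},{"dp":[0,0,0],"yaw":0},{"dp":[0,0,0],"yaw":0},{"dp":[0,0,0],"yaw":0},{"dp":[0,0,0],"yaw":0},{"dp":[0,0,0],"yaw":0}])

```text
time_s: 3.78
tcp_pos: [0.5253, -0.084, 0.1635]
eef_rot: [-180.0, -0.0, -171.2]
contact_force: [0.8, -4.1, -0.7]
gripper_width: 0.0157
gripper_force: 12.0
```

apply_moves(targets=[{"dp":[0.003,-0.009,0.017],"yaw":4},{"dp":[0.008,-0.018,0.033],"yaw":8},{"dp":[0.016,-0.025,0.047],"yaw":13},{"dp":[0.024,-0.031,0.06],"yaw":17},{"dp":[0.034,-0.036,0.07],"yaw":21},{"dp":[0.043,-0.039,0.079],"yaw":25},{"dp":[0.052,-0.042,0.086],"yaw":30},{"dp":[0.061,-0.044,0.092],"yaw":34},{"dp":[0.069,-0.046,0.097],"yaw":38},{"dp":[0.077,-0.047,0.101],"yaw":42},{"dp":[0.077,-0.047,0.101],"yaw":42},{"dp":[0.077,-0.047,0.101],"yaw":42}])

```text
time_s: 4.78
tcp_pos: [0.6021, -0.1305, 0.2648]
eef_rot: [180.0, -0.0, -129.3]
contact_force: [-2.6, 0.1, 4.0]
gripper_width: 0.0153
gripper_force: 12.2
```

apply_moves(targets=[{"dp":[0.007,0,0.003],"yaw":4},{"dp":[0.014,-0.001,0.006],"yaw":9},{"dp":[0.021,-0.001,0.008],"yaw":13},{"dp":[0.027,-0.001,0.009],"yaw":17},{"dp":[0.032,-0.001,0.011],"yaw":21},{"dp":[0.038,-0.001,0.012],"yaw":26},{"dp":[0.043,0,0.013],"yaw":30},{"dp":[0.048,0,0.013],"yaw":34},{"dp":[0.053,0.001,0.014],"yaw":38},{"dp":[0.058,0.001,0.014],"yaw":42},{"dp":[0.063,0.002,0.014],"yaw":47},{"dp":[0.068,0.003,0.014],"yaw":51},{"dp":[0.073,0.004,0.014],"yaw":55},{"dp":[0.078,0.005,0.014],"yaw":59},{"dp":[0.083,0.006,0.013],"yaw":64},{"dp":[0.088,0.007,0.012],"yaw":68},{"dp":[0.093,0.008,0.011],"yaw":72},{"dp":[0.103,0.011,0.009],"yaw":79},{"dp":[0.113,0.014,0.006],"yaw":86},{"dp":[0.113,0.014,0.006],"yaw":86}])

```text
time_s: 6.45
tcp_pos: [0.716, -0.1156, 0.2698]
eef_rot: [-180.0, 0.0, -42.9]
contact_force: [-1.4, 1.7, 4.1]
gripper_width: 0.0163
gripper_force: 12.1
```

```bash
python3 - <<'E'
from h import *
from plant import cams,get_state
c=cams.capture("side");cv2.imwrite("pics/s2.png",cv2.resize(c["image"][100:300,140:340],None,fx=2.5,fy=2.5)[:,:,::-1]);print(get_state()["joints"])
E
```

```text
[ 6.14637152e+00  2.46718788e+01  9.75776535e+00 -2.00611757e-02
 -7.51155029e+01  4.06098890e+01]
```

View pics/s2.png

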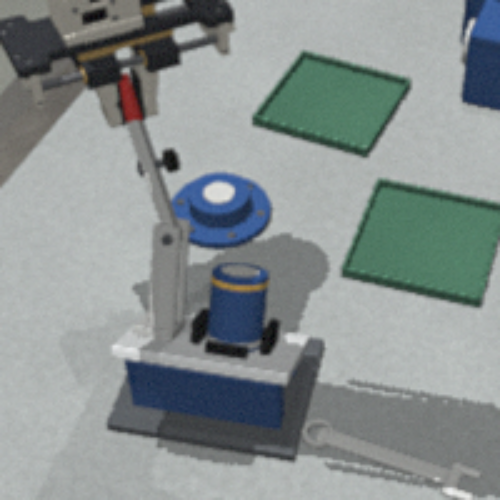

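The clamp stands at about 1.93 rad and the cartridge is still in its nest. I'll release, rise, and turn for the cartridge.

apply_moves(targets=[{"dp":[0,0,0],"yaw":0},{"dp":[0,0,0],"yaw":0},{"dp":[0,0,0],"yaw":0},{"dp":[0,0,0],"yaw":0},{"dp":[0,0,0],"yaw":0},{"dp":[0,0,0],"yaw":0},{"dp":[0,0,0.03],"yaw":0},{"dp":[0,0,0.06],"yaw":0},{"dp":[0,0,0.08],"yaw":0},{"dp":[0,0,0.08],"yaw":0}], grip=-1)

```text
time_s: 7.33
tcp_pos: [0.7166, -0.1173, 0.3566]
eef_rot: [-179.7, -0.4, -43.2]
contact_force: [-0.5, 0.6, 0.6]
gripper_width: 0.0772
gripper_force: 0.0
```

apply_moves(targets=[{"dp":[-0.004,0.004,0],"yaw":-7},{"dp":[-0.008,0.007,0],"yaw":-14},{"dp":[-0.013,0.011,0],"yaw":-21},{"dp":[-0.017,0.015,0],"yaw":-28},{"dp":[-0.021,0.018,0],"yaw":-35},{"dp":[-0.025,0.022,0],"yaw":-42},{"dp":[-0.03,0.026,0],"yaw":-49},{"dp":[-0.034,0.03,0],"yaw":-56},{"dp":[-0.038,0.033,0],"yaw":-63},{"dp":[-0.042,0.037,0],"yaw":-70},{"dp":[-0.047,0.04,0],"yaw":-77},{"dp":[-0.051,0.044,0],"yaw":-84},{"dp":[-0.055,0.048,0],"yaw":-91},{"dp":[-0.06,0.052,0],"yaw":-98},{"dp":[-0.064,0.055,0],"yaw":-105},{"dp":[-0.068,0.06,0],"yaw":-112},{"dp":[-0.072,0.064,0],"yaw":-119},{"dp":[-0.076,0.066,0],"yaw":-125},{"dp":[-0.076,0.066,0],"yaw":-128},{"dp":[-0.076,0.066,0],"yaw":-128}])

```text
time_s: 9.0
tcp_pos: [0.639, -0.0505, 0.3507]
eef_rot: [180.0, 0.0, -171.4]
contact_force: [-0.9, -0.0, 0.8]
gripper_width: 0.0878
gripper_force: 0.0
```

```bash
python3 - <<'E'
from h import *
np.set_printoptions(precision=4,suppress=True)
c,s=wrist("w2");print(s["tcp_pos"],s["eef_rot"],s["time_s"])
H=hsv(c)
P,u,v=pts(c,(H[...,0]>15)&(H[...,0]<30)&(H[...,1]>120)&(H[...,2]>90)&box(c,150,20,450,250))
k=(P[:,2]>.08)&(P[:,2]<.16);print("yellow",k.sum(),np.median(u[k]),np.median(v[k]),P[k].min(0),P[k].max(0),P[k].mean(0))
# cartridge points in nest frame relative to predicted O
O=np.array([.5815,-.025,.075]);d=np.radians(9);fx=np.array([-np.sin(d),np.cos(d),0]);fy=np.array([-np.cos(d),-np.sin(d),0]);n=-.5*fx+np.array([0,0,.866]);bx=.866*fx+np.array([0,0,.5])
P,u,v=pts(c,np.ones(H.shape[:2],bool));Q=(P-O)@np.c_[bx,fy,n]
k=(abs(Q[:,0])<.045)&(abs(Q[:,1])<.04)&(Q[:,2]>.03)&(Q[:,2]<.085);q=Q[k];print(k.sum(),np.percentile(q,[1,50,99],axis=0))
t=q[q[:,2]>.068];print("top",len(t),np.median(t[:,2]),cv2.minEnclosingCircle(t[:,:2].astype(np.float32)),np.percentile(t,[1,99],axis=0))
E
```

```text
[ 0.639  -0.0505  0.3507] [ 179.9936    0.0186 -171.3555] 9.0
yellow 158 300.0 121.0 [ 0.561  -0.0581  0.1321] [ 0.6112 -0.0328  0.1465] [ 0.5813 -0.0399  0.1414]
3449 [[-0.0251 -0.0261  0.0319]
 [ 0.0088  0.0001  0.0717]
 [ 0.026   0.0243  0.0737]]
top 2490 0.07212267722096158 ((-0.0009190606069751084, -0.0009670964209362864), 0.02742793783545494) [[-0.0253 -0.026   0.0688]
 [ 0.0251  0.0235  0.0738]]
```

View pics/w2.png

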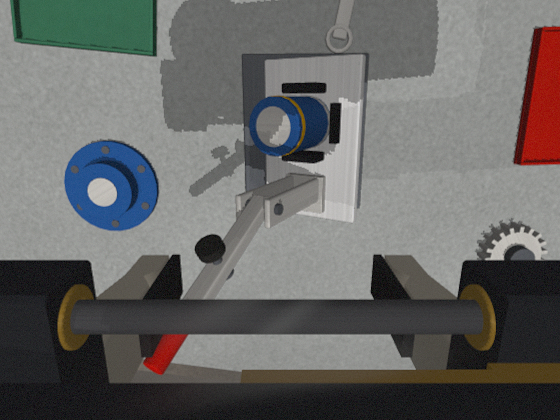

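The wrist view shows the clamp open (arm running from (265,200) to the red handle at (165,355)). The cartridge top is at (278,125), within 1 mm of the prediction. I'll go down over it with the fingers fore and aft.

apply_moves(targets=[{"dp":[-0.03,0.001,0],"yaw":0.3},{"dp":[-0.053,0.002,-0.01],"yaw":0.3},{"dp":[-0.053,0.002,-0.04],"yaw":0.3},{"dp":[-0.053,0.002,-0.075],"yaw":0.3},{"dp":[-0.053,0.002,-0.11],"yaw":0.3},{"dp":[-0.053,0.002,-0.145],"yaw":0.3},{"dp":[-0.053,0.002,-0.175],"yaw":0.3},{"dp":[-0.053,0.002,-0.185],"yaw":0.3},{"dp":[-0.053,0.002,-0.195],"yaw":0.3},{"dp":[-0.053,0.002,-0.205],"yaw":0.3},{"dp":[-0.053,0.002,-0.215],"yaw":0.3},{"dp":[-0.053,0.002,-0.221],"yaw":0.3},{"dp":[-0.053,0.002,-0.221],"yaw":0.3},{"dp":[-0.053,0.002,-0.221],"yaw":0.3}])

```text
time_s: 10.22
tcp_pos: [0.5866, -0.0486, 0.13]
eef_rot: [-180.0, 0.0, -170.9]
contact_force: [-0.9, 0.2, -0.0]
gripper_width: 0.0875
gripper_force: 0.0
```

```bash
python3 - <<'E'
from h import *
from plant import cams
c=cams.capture("side");cv2.imwrite("pics/s3.png",cv2.resize(c["image"][130:290,150:310],None,fx=3.5,fy=3.5,interpolation=2)[:,:,::-1])
E
```

```text
(no output)
```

View pics/s3.png

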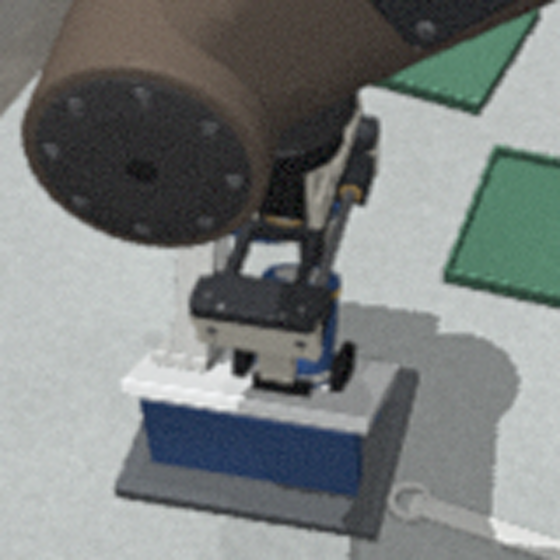

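The fingers straddle the cartridge with the near finger just above the lip, around (270,350). Now to close and watch.

apply_moves(targets=[{"dp":[0,0,0],"yaw":0},{"dp":[0,0,0],"yaw":0},{"dp":[0,0,0],"yaw":0},{"dp":[0,0,0],"yaw":0},{"dp":[0,0,0],"yaw":0},{"dp":[0,0,0],"yaw":0}], grip=1, squeeze=20)

```text
time_s: 10.77
tcp_pos: [0.5865, -0.0486, 0.13]
eef_rot: [-180.0, 0.0, -170.9]
contact_force: [-1.4, -0.8, 3.6]
gripper_width: 0.0689
gripper_force: 18.5
```

apply_moves(targets=[{"dp":[0,-0.001,0.002],"yaw":0},{"dp":[0,-0.002,0.004],"yaw":0},{"dp":[0.001,-0.004,0.007],"yaw":0},{"dp":[0.001,-0.006,0.01],"yaw":0},{"dp":[0.001,-0.007,0.013],"yaw":0},{"dp":[0.001,-0.009,0.016],"yaw":0},{"dp":[0.001,-0.009,0.016],"yaw":0}])

```text
time_s: 11.35
tcp_pos: [0.5867, -0.0581, 0.1453]
eef_rot: [-180.0, -0.1, -170.9]
contact_force: [0.5, -0.3, -7.5]
gripper_width: 0.0557
gripper_force: 19.0
```

```bash
python3 - <<'E'
from h import *
from plant import cams
c=cams.capture("side");cv2.imwrite("pics/s4.png",cv2.resize(c["image"][130:290,150:310],None,fx=3.5,fy=3.5,interpolation=2)[:,:,::-1])
E
```

```text
(no output)
```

View pics/s4.png

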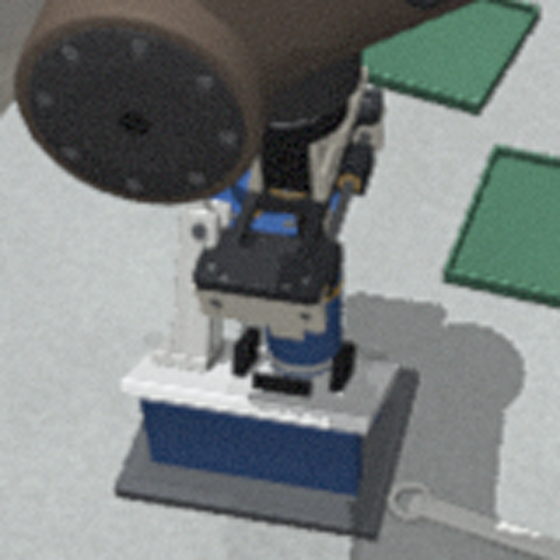

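The cartridge is coming upright between the pads (width 56 mm) and rising out of the nest. I'll lift it clear and hold.

apply_moves(targets=[{"dp":[0,-0.002,0.003],"yaw":0},{"dp":[0,-0.003,0.006],"yaw":0},{"dp":[0,-0.004,0.01],"yaw":0},{"dp":[0,-0.005,0.014],"yaw":0},{"dp":[0,-0.006,0.018],"yaw":0},{"dp":[0,-0.007,0.022],"yaw":0},{"dp":[0,-0.007,0.025],"yaw":0},{"dp":[0,-0.007,0.025],"yaw":0},{"dp":[0,-0.007,0.025],"yaw":0},{"dp":[0,-0.007,0.025],"yaw":0},{"dp":[0,-0.007,0.025],"yaw":0},{"dp":[0,-0.007,0.025],"yaw":0},{"dp":[0,-0.007,0.025],"yaw":0}], squeeze=28)

```text
time_s: 12.48
tcp_pos: [0.5872, -0.0646, 0.1703]
eef_rot: [-180.0, -0.0, -170.9]
contact_force: [0.2, 0.4, -7.3]
gripper_width: 0.0557
gripper_force: 26.7
```

```bash
python3 - <<'E'
from h import *
from plant import cams,get_state
F=[]
for i in range(20):
    F.append(get_state()["contact_force"]);c=cams.capture("side")
F=np.array(F);print(F.mean(0),F.std(0)/20**.5,get_state()["time_s"],get_state()["gripper_width"],get_state()["tcp_pos"])
cv2.imwrite("pics/s5.png",cv2.resize(c["image"][130:290,150:310],None,fx=3.5,fy=3.5,interpolation=2)[:,:,::-1])
E
```

```text
[-0.08453914 -0.03330303 -7.74243036] [0.11573912 0.11821484 0.08949003] 13.4833 0.05561048979599062 [ 0.58724163 -0.06458197  0.17055979]
```

View pics/s5.png

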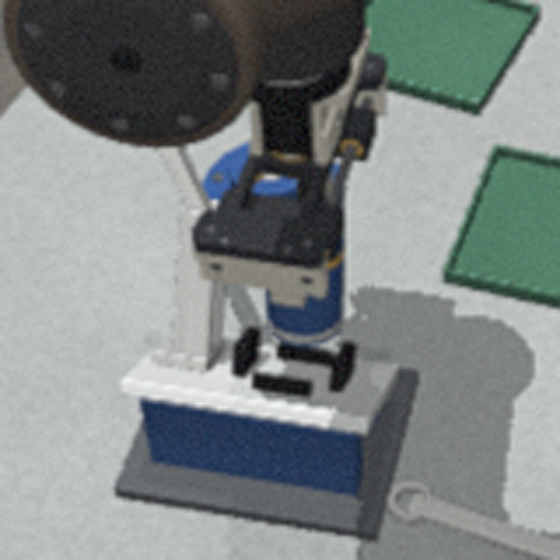

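It reads 7.74 N, about 790 g, so it goes in the green tray. The cartridge hangs clear and upright.

apply_moves(targets=[{"dp":[0,0,0.015],"yaw":0},{"dp":[0,-0.005,0.03],"yaw":0},{"dp":[-0.003,-0.015,0.045],"yaw":0},{"dp":[-0.01,-0.03,0.05],"yaw":0},{"dp":[-0.021,-0.05,0.05],"yaw":0},{"dp":[-0.033,-0.072,0.05],"yaw":0},{"dp":[-0.045,-0.094,0.05],"yaw":0},{"dp":[-0.057,-0.116,0.05],"yaw":0},{"dp":[-0.069,-0.138,0.05],"yaw":0},{"dp":[-0.081,-0.16,0.05],"yaw":0},{"dp":[-0.093,-0.18,0.05],"yaw":0},{"dp":[-0.104,-0.2,0.045],"yaw":0},{"dp":[-0.114,-0.216,0.035],"yaw":0},{"dp":[-0.121,-0.227,0.02],"yaw":0},{"dp":[-0.125,-0.232,0],"yaw":0},{"dp":[-0.125,-0.232,-0.02],"yaw":0},{"dp":[-0.125,-0.232,-0.035],"yaw":0},{"dp":[-0.125,-0.232,-0.045],"yaw":0},{"dp":[-0.125,-0.232,-0.05],"yaw":0},{"dp":[-0.125,-0.232,-0.05],"yaw":0}])

```text
time_s: 15.15
tcp_pos: [0.4615, -0.2966, 0.1196]
eef_rot: [180.0, -0.1, -170.9]
contact_force: [0.6, -0.6, -7.4]
gripper_width: 0.0552
gripper_force: 26.7
```

```bash
python3 - <<'E'
from h import *
from plant import cams,get_state
c=cams.capture("side");s=get_state();print(s["tcp_pos"],s["gripper_width"],s["contact_force"])
H=hsv(c);P,u,v=pts(c,(H[...,0]>100)&(H[...,0]<128)&(H[...,1]>120)|(H[...,0]>15)&(H[...,0]<30)&(H[...,1]>120))
k=(abs(P[:,0]-.462)<.05)&(abs(P[:,1]+.297)<.05)&(P[:,2]<.14)
print(k.sum(),P[k].min(0),P[k].max(0),np.median(P[k],0))
u0,v0=int(np.median(u[k])),int(np.median(v[k]));print(u0,v0)
cv2.imwrite("pics/s6.png",cv2.resize(c["image"][v0-70:v0+70,u0-90:u0+90],None,fx=4,fy=4,interpolation=2)[:,:,::-1])
E
```

```text
[ 0.46217327 -0.29676384  0.12057211] 0.05566633594704518 [ 0.18902251  0.51032018 -7.5555889 ]
146 [ 0.43052006 -0.28491537  0.06019172] [ 0.4795379  -0.25790774  0.09968828] [ 0.45060484 -0.26944879  0.07570256]
312 184
```

View pics/s6.png

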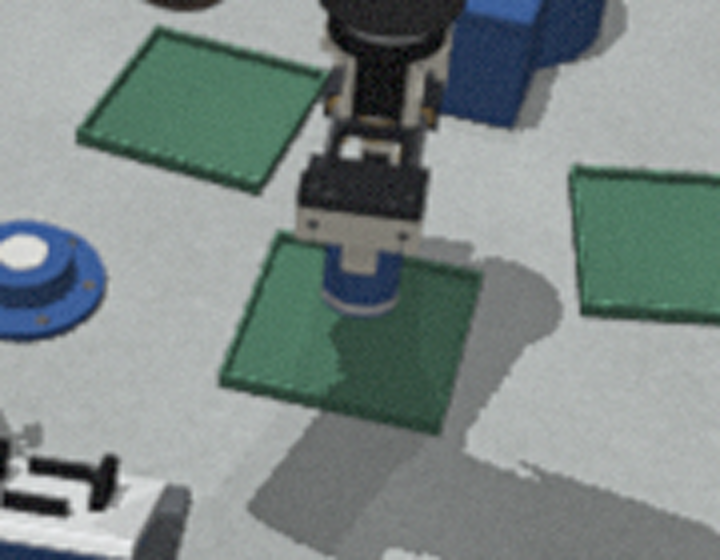

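The cartridge hangs upright over the correct green tray, its foot about 50 mm above the floor. I'll lower gently.

apply_moves(targets=[{"dp":[0,0,-0.008],"yaw":0},{"dp":[0,0,-0.016],"yaw":0},{"dp":[0,0,-0.023],"yaw":0},{"dp":[0,0,-0.029],"yaw":0},{"dp":[0,0,-0.033],"yaw":0},{"dp":[0,0,-0.036],"yaw":0},{"dp":[0,0,-0.038],"yaw":0},{"dp":[0,0,-0.038],"yaw":0}])

```text
time_s: 15.87
tcp_pos: [0.4621, -0.2966, 0.0821]
eef_rot: [180.0, -0.0, -170.9]
contact_force: [-0.1, -1.0, -7.2]
gripper_width: 0.0555
gripper_force: 26.7
```

apply_moves(targets=[{"dp":[0,0,-0.001],"yaw":0},{"dp":[0,0,-0.002],"yaw":0},{"dp":[0,0,-0.003],"yaw":0},{"dp":[0,0,-0.004],"yaw":0},{"dp":[0,0,-0.004],"yaw":0},{"dp":[0,0,-0.004],"yaw":0}])

```text
time_s: 16.37
tcp_pos: [0.4635, -0.2967, 0.0802]
eef_rot: [-179.9, 0.1, -170.9]
contact_force: [-1.4, 4.9, 5.3]
gripper_width: 0.0556
gripper_force: 27.5
```

```bash
python3 - <<'E'
from h import *
from plant import cams,get_state
c=cams.capture("side");s=get_state();print(s["tcp_pos"],s["gripper_width"],s["contact_force"])
H=hsv(c);P,u,v=pts(c,((H[...,0]>100)&(H[...,0]<128)&(H[...,1]>120)))
k=(abs(P[:,0]-.462)<.05)&(abs(P[:,1]+.297)<.05)&(P[:,2]<.14)
print(k.sum(),P[k].min(0),P[k].max(0))
E
```

```text
[ 0.46347033 -0.29670461  0.08022111] 0.05550966084564883 [-0.97362573  3.84487188  5.41092969]
133 [ 0.43240885 -0.28720747  0.02304258] [ 0.48241198 -0.26128934  0.05742784]
```

It's touching the floor and pressing. I'll ease up a little, slacken the grip to let it settle flat, then open.

apply_moves(targets=[{"dp":[0,0,0.001],"yaw":0},{"dp":[0,0,0.001],"yaw":0},{"dp":[0,0,0.001],"yaw":0},{"dp":[0,0,0.001],"yaw":0}], squeeze=4)

```text
time_s: 16.75
tcp_pos: [0.4627, -0.2967, 0.0801]
eef_rot: [-180.0, 0.1, -170.9]
contact_force: [-0.4, 4.4, 3.7]
gripper_width: 0.0568
gripper_force: 4.1
```

apply_moves(targets=[{"dp":[0,0,0],"yaw":0},{"dp":[0,0,0],"yaw":0},{"dp":[0,0,0],"yaw":0},{"dp":[0,0,0],"yaw":0},{"dp":[0,0,0],"yaw":0}], grip=-0.4)

```text
time_s: 17.17
tcp_pos: [0.4621, -0.2966, 0.0794]
eef_rot: [180.0, -0.0, -170.9]
contact_force: [0.1, 2.2, -0.5]
gripper_width: 0.0612
gripper_force: 0.8
```

apply_moves(targets=[{"dp":[0,0,0],"yaw":0},{"dp":[0,0,0],"yaw":0},{"dp":[0,0,0.005],"yaw":0},{"dp":[0,0,0.015],"yaw":0},{"dp":[0,0,0.04],"yaw":0},{"dp":[0,0,0.07],"yaw":0},{"dp":[0,0,0.11],"yaw":0},{"dp":[0,0,0.14],"yaw":0},{"dp":[0,0,0.14],"yaw":0},{"dp":[0,0,0.14],"yaw":0}])

```text
time_s: 18.0
tcp_pos: [0.4636, -0.2973, 0.2233]
eef_rot: [-179.8, 0.3, -170.9]
contact_force: [0.4, 0.3, -0.3]
gripper_width: 0.0614
gripper_force: 0.0
```

```bash
python3 - <<'E'
from h import *
from plant import cams,get_state
s=get_state();print(s["time_s"],s["tcp_pos"],s["gripper_width"],s["contact_force"])
c=cams.capture("side");P,u,v=pts(c,np.ones((420,560),bool))
k=(abs(P[:,0]-.462)<.06)&(abs(P[:,1]+.297)<.06)&(P[:,2]<.12)&(P[:,2]>.02)
t=k&(P[:,2]>.069);print(k.sum(),np.percentile(P[k],[1,50,99],axis=0));print("top",t.sum())
q=P[t]
if t.sum()>10:
    m=q.mean(0);nn=np.linalg.svd(q-m)[2][2];print(m,np.degrees(np.arccos(abs(nn[2]))))
c=cams.capture("side");P,u,v=pts(c,red(hsv(c)));k=(P[:,2]>.2);print("handle",k.sum(),np.median(P[k],0))
E
```

```text
18.0 [ 0.46357768 -0.2972816   0.22332734] 0.061407556198784664 [ 0.39266802  0.27018599 -0.29229647]
475 [[ 0.4312553  -0.30860967  0.02133062]
 [ 0.45483968 -0.26913308  0.07036937]
 [ 0.48249641 -0.2577719   0.08071045]]
top 243
[ 0.45675551 -0.28154081  0.07683457] 2.7844560848204494
handle 94 [ 0.72861167 -0.10525741  0.26521078]
```

apply_moves(targets=[{"dp":[0.03,0,0.03],"yaw":0},{"dp":[0.06,0,0.06],"yaw":0},{"dp":[0.09,0,0.08],"yaw":0},{"dp":[0.1,0,0.08],"yaw":0},{"dp":[0.1,0,0.08],"yaw":0},{"dp":[0.1,0,0.08],"yaw":0},{"dp":[0.1,0,0.08],"yaw":0}])

```text
time_s: 18.68
tcp_pos: [0.561, -0.2964, 0.2978]
eef_rot: [179.9, -0.2, -170.9]
contact_force: [-0.2, 0.4, -0.0]
gripper_width: 0.0611
gripper_force: 0.0
```

```bash
python3 - <<'E'
from h import *
np.set_printoptions(precision=4,suppress=True)
c,s=wrist("w9");P,u,v=pts(c,np.ones((420,560),bool))
k=(abs(P[:,0]-.462)<.07)&(abs(P[:,1]+.297)<.07)&(P[:,2]<.12)&(P[:,2]>.07);q=P[k]
print(k.sum(),np.percentile(q,[1,50,99],axis=0),cv2.minEnclosingCircle(q[:,:2].astype(np.float32)))
m=np.median(q,0);A=np.c_[q[:,:2]-m[:2],np.ones(len(q))];w=np.ones(len(q),bool)
for _ in range(4):
    x=np.linalg.lstsq(A[w],q[w,2],rcond=None)[0];w=abs(A@x-q[:,2])<.003
print(x,w.sum(),"tilt rad",np.hypot(*x[:2]),s["time_s"])
E
```

```text
2981 [[ 0.4362 -0.3104  0.0739]
 [ 0.4607 -0.2855  0.0759]
 [ 0.486  -0.2605  0.0778]] ((0.4611523449420929, -0.2852828800678253), 0.027149861678481102)
[ 0.001  -0.0002  0.0759] 2962 tilt rad 0.0010188929362441432 18.6833
```

The cartridge stands upright (tilt 0.001 rad) on the floor of the green tray. The clamp is open and the robot is clear of everything, so I'm handing in.

```bash
python3 -c "
from plant import r
print(r.close_job())"
```

```text
the job is handed in; nothing more can be done
None
```

The job is handed in, though no verdict came back: the clamp was flipped and left open, and the cartridge weighed about 790 g (7.74 N) and stands upright in the leftmost green tray, with about 19 s of the 48 s used.

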